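Take the tubing bobbin off its sloped stand

ROBOT

A 6-joint arm with a two-finger parallel gripper is mounted at the origin on the work surface. World frame = base frame: x ahead of the robot, y to its left, z up, the work surface at z = 0. Lengths are in m, angles in rad, forces in N, time in s.
With the tool pointing down it reaches from about 0.35 to 0.875 m from the base axis. Payload 15.5 kg.
Tool frame: the origin (TCP) lies between the finger pads, 19 mm behind the fingertips; this is the grasp point; z points along the fingers, y is the direction in which the jaws open and shut (so a half turn about z gives the same grasp; the last joint's range is limited). The gripper opens to 85 mm and grips with 20 to 120 N. Pads are 22 mm wide; open, the fingers measure 114 mm over their backs; the gripper's body (76 mm by 85 mm) begins 54 mm behind the grasp point. The pads swing forward as they close: fully open they stand 13 mm farther back than shut.
Start: joints at [-1.246, 0.494, 1.345, -0, 1.302, -0.096], TCP at [0.255, -0.57, 0.25] pointing down, gripper open.
Joint ranges: [-2.91, 2.91], [-0.82, 2.16], [0.22, 2.67], [-1.22, 4.37], [0.12, 2.79], [-3.08, 3.08]. Speed limits (rad/s): [1.89, 1.89, 2.57, 3.01, 3.01, 3.01].

INTERFACE

Orientations are given as a unit quaternion [x, y, z, w].
In Python, from rig import robot gives the robot as it stands. The module is installed in compiled form; this text tells all that it offers. Calls block until the motion is done:
- robot.move_ptp(position, orientation): joint-space move of the TCP to a pose.
- robot.line_to(position, orientation=None, rate=0.15, f_stop=None): straight line of the TCP; orientation=None keeps the orientation; rate is the mean speed in m/s. With f_stop (N) it stops when the force on the tool has changed by that much, and returns True; else False.
- robot.movej(angles): joint-space move.
- robot.move_gripper(opening): finger opening in m; the grip force is fixed at half the most; returns when the fingers have stopped.
- robot.sleep(seconds).
- robot.ik(position, orientation): joint angles nearest the present ones, or None.
- robot.read_state(): the state.
- robot.get_image(name): name is "scene" or "top"; returns the picture (400x640x3 uint8, red, green, blue); there is no depth.
- robot.camera_model(name): a dict with "fx", "fy", "cx", "cy" (pixels), "rvec" (rotation vector, rad) and "tvec" (3), from world to camera coordinates, as OpenCV has them. Camera axes: x right, y down, z forward; pixel columns grow to the right and rows downward; lengths in m; the calibration is good to about 2 mm. A picture is of the moment at which its call begins. camera_model takes no time and is no camera call.
A pose or a line that the arm cannot do raises robot.IKError and nothing moves.
- robot.close_job(): hands the job in, once; it reports no verdict.
The state is a dict: "clock": time; "joint_pos": joint angles; "joint_velocities": joint speeds; "tau": joint torques, N m; "position": TCP position; "ee_rot": TCP orientation; "wrist_force": force on the tool from outside, world axes, zero at the start; "moment": the same for the moment, N m; "grip_width": finger opening in m.
Only numpy, scipy, OpenCV 4.12 (cv2) and the standard library are available. Lean on these libraries where they do the work, as an engineer would, in place of code of your own. Each camera call takes 0.05 s, during which the arm holds its last target.

TASK

The orange tubing bobbin on the sloped stand is finished with. Swing the red keeper all the way aside and leave it open, slide the bobbin straight along its leaning spindle until it is off, without forcing it, then lower it into the blue tray before letting go, so that it lies flat on the tray floor. Do not disturb the tray, the amber bottle, the white jar or the vial rack.

Things in the scene. Friction and masses are not known exactly. Their poses are not given: they have to be found in the camera images.
- spindle: Fixed steel spindle, 20 mm diameter, 44 mm long, on a grey stand. Origin: on its axis, on its black shoulder (40 mm diameter) where the bobbin rests. z up along the spindle, which leans 25 degrees from vertical, roughly towards the robot; x up the slope, y level across. Deck surface at z = -12 mm, x -60 to 95, y -65 to 65 mm. Take the bobbin with the tool pointing down along the spindle.
- hoop_mid (a point): Middle of the crossbar of a fixed steel wire hoop (8 mm rod) that stands on the deck parallel to the spindle: x = 80, y = 0, z = 135 mm of spindle, with uprights at y = -48 and 48 mm. It overhangs the bobbin in the way of a vertical gripper.
- keeper (a joint): Red keeper arm that holds the bobbin down. 0 = closed: it points along -x of spindle, over the bobbin's flange. It opens towards -y, counter-clockwise seen from above, to a stop at 1.6 rad. Arm 12 mm wide, reaching 40 mm from the pivot, 40 to 46 mm above the origin of spindle along z. Stiff (about 1 N at the knob), stays where left. Starts between 0 and 0.25 rad.
- pivot (a point): Keeper's pivot, on top of a 14 mm thick pillar (hub 18 mm) parallel to the spindle: x = 55, y = 0, z = 40 mm of spindle. The keeper turns about spindle's z direction through this point.
- keeper_knob (a point): Centre of the top of the keeper's upright round knob: 12 mm diameter, 24 mm tall, standing on the arm 34 mm from the pivot, parallel to the spindle. Its top is at z = 70 mm of spindle.
- bobbin: Bobbin with white plastic flanges (60 mm diameter, 4 mm thick) and an orange winding (55 mm diameter) between them, 36 mm high, bore 26 mm, 0.08 to 0.17 kg. Origin: centre of its underside; z along its axis. At the start it sits on the spindle's shoulder with the spindle through its bore, 3 mm free all round.
- tray: Open blue plastic tray, 170 x 170 mm outside, 32 mm high, walls and floor 5 mm thick, loose, 0.8 kg. Origin: centre of its underside; z up, x and y along its sides. Its floor surface is at z = 5 mm.
- amber_bottle: Bystander: amber glass bottle with a blue cap, 60 mm diameter, 120 mm tall. Origin: centre of its underside.
- white_jar: Bystander: white plastic jar, 44 mm diameter, 60 mm tall. Origin: centre of its underside.
- vial_rack: Bystander: green block, 50 x 110 x 30 mm, with eight small amber vials with blue caps, 56 mm tall in all. Origin: centre of its underside.
There are look-alikes about, which are no part of the job. What is shaped like the bobbin but purple or yellow is not meant. Several things have the shape of the tray; the one meant has the colours described above.

How it is judged:
On the way, in this order (a step that is already met when the one before it is completed fails the run):
1. the keeper is swung aside (1.2 rad or more) (value of joint keeper above 1.2 rad), for 0.1 s.
2. the bobbin, held in the fingers, is clear of the spindle's end (its underside 46 mm or more along the spindle) (z of bobbin in the frame of spindle above 0.046 m and contact force between the fingers and bobbin above 1 N), for 0.1 s.
3. the bobbin, still held, is lowered into the tray (its underside within 25 mm of the tray floor) (z of bobbin in the frame of tray below 0.03 m and horizontal distance between bobbin and tray below 0.075 m and contact force between the fingers and bobbin above 1 N), for 0.1 s.
At the end, for the whole second after the job is handed in: The bobbin lies flat (within 7 degrees) and at rest on the tray floor (its underside within 5 mm of it), its centre within 75 mm of the tray's centre, and the keeper stands open at 1.2 rad or more (z of bobbin in the frame of tray below 0.01 m and horizontal distance between bobbin and tray below 0.075 m and angle between bobbin's own z axis and vertical below 0.12 rad and linear speed of bobbin below 0.02 m/s and value of joint keeper above 1.2 rad); the robot touches nothing.
It fails at once if the bobbin is forced against the spindle, its shoulder or the keeper (over 70 N) (contact force between bobbin and spindle above 70 N).
It fails at once if the tray is pushed more than 30 mm (distance of tray from where it was at the start of the episode above 0.03 m).
It fails at once if the amber bottle, white jar or vial rack is moved more than 20 mm or tipped (distance of any of amber_bottle, white_jar, vial_rack from where it was at the start of the episode above 0.02 m or angle between any of amber_bottle, white_jar's own z axis and vertical above 0.3 rad).
It also fails if it takes over 64 s, if anything falls off the work surface, if the arm or the gripper's body presses on something with over 40 N, if the wrist force passes 120 N, or if a joint passes its speed limit or range.

## Working session

There is one attempt and no reset: what is moved stays moved. The work goes in short steps, each a Python script; the robot and the scene stay as the last script left them, time stands still between calls to the robot, and variables do not carry over. Pictures are saved under pics/ and viewed, and the job is handed in when it is done.

```bash
mkdir -p pics; ls
python3 - <<'E'
from rig import robot
import cv2,numpy as np
for n in("scene","top"):
    im=robot.get_image(n); cv2.imwrite(f"pics/{n}0.png",im[:,:,::-1])
    m=robot.camera_model(n);print(n,m)
s=robot.read_state();print(s)
E
```

```text
pics
scene {'fx': 433.2031335728372, 'fy': 433.2031335728372, 'cx': 314.1868149907488, 'cy': 203.92359889854552, 'rvec': array([ 0.99705701,  2.49586247, -0.97103865]), 'tvec': array([ 0.37483847, -0.19049502,  1.45836192])}
top {'fx': 426.31154863263225, 'fy': 426.31154863263225, 'cx': 317.95717033274263, 'cy': 202.77038369468207, 'rvec': array([ 2.20545632, -2.16987324,  0.10092033]), 'tvec': array([0.03657961, 0.57662327, 1.31967745])}
{'clock': 0.1, 'joint_pos': array([-1.24551206e+00,  4.94163775e-01,  1.34607551e+00,  2.53926246e-05,
        1.30248307e+00, -9.55388285e-02]), 'joint_velocities': array([ 0.00088438, -0.00116155, -0.00286082, -0.00078093,  0.00182369,
        0.00082589]), 'tau': array([ 2.77275627e-03, -8.83588958e+01, -3.84564650e+01, -1.22569004e-04,
        5.24390853e-03, -7.59461204e-05]), 'position': array([ 0.25521103, -0.57018912,  0.24943115]), 'ee_rot': array([ 9.77945589e-01,  2.08859057e-01, -5.25835825e-05, -5.62528468e-04]), 'wrist_force': array([ 0.18081621, -0.19947043,  0.01692582]), 'moment': array([ 0.10710972, -0.04724146, -0.03283608]), 'grip_width': 0.08566407249003286}
```

View pics/scene0.png

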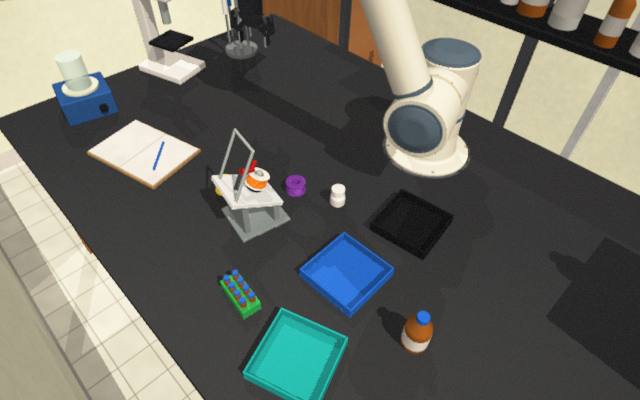

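View pics/top0.png

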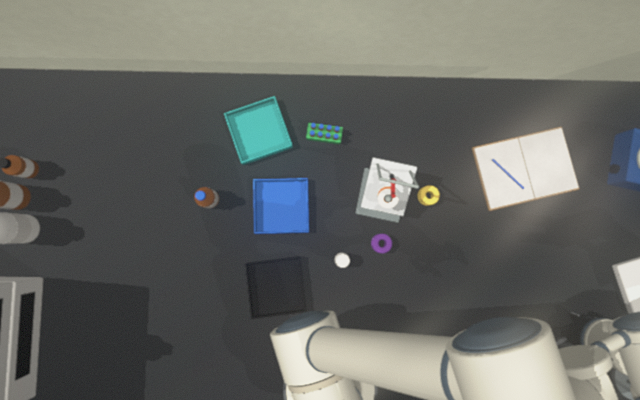

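The scene view shows the stand at about (250,195), the blue tray at (347,272) and the bottle at (417,332). In the top view the stand is at (388,188), the blue tray at (281,206), the bobbin near (388,198) and the red keeper at (393,187). Next I'll zoom in on both.

Run:
```python
import cv2
a=cv2.imread("pics/scene0.png")[120:245,205:305]; b=cv2.imread("pics/top0.png")[150:230,345:445]
cv2.imwrite("pics/sz.png",cv2.resize(a,None,fx=4.8,fy=4.8,interpolation=cv2.INTER_CUBIC))
cv2.imwrite("pics/tz.png",cv2.resize(b,None,fx=7,fy=7,interpolation=cv2.INTER_CUBIC))
```

```text
(no output)
```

View pics/sz.png

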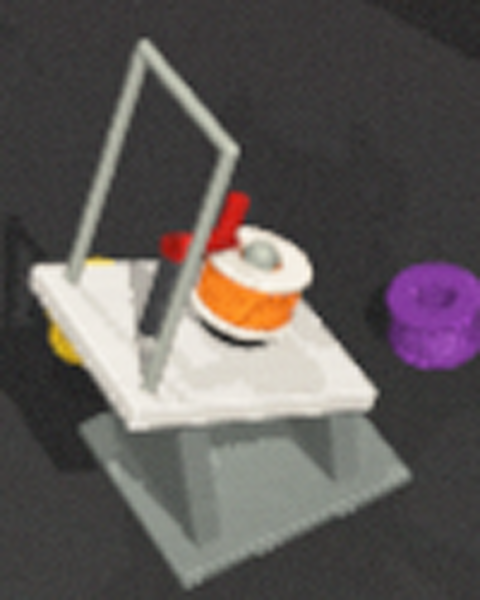

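View pics/tz.png

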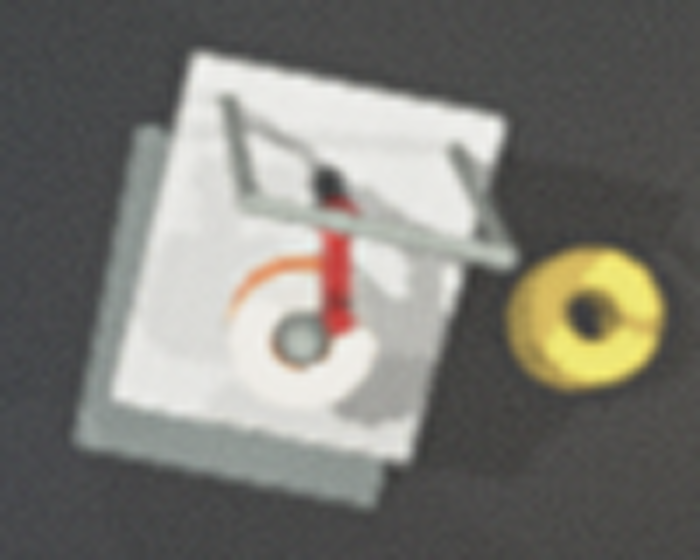

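```bash
cat > h.py <<'E'
import numpy as np, cv2
from scipy.spatial.transform import Rotation as R
from scipy.optimize import least_squares
try:
    from rig import robot
    CAM={n:robot.camera_model(n) for n in("scene","top")}
except Exception as e: print(e)
def proj(n,P):
    m=CAM[n];K=np.array([[m['fx'],0,m['cx']],[0,m['fy'],m['cy']],[0,0,1]])
    return cv2.projectPoints(np.atleast_2d(np.asarray(P,float)),m['rvec'],m['tvec'],K,None)[0][:,0]
E
cat > fit.py <<'E'
from h import *
sc=lambda u,v:(205+u/4.8-.4,120+v/4.8-.4); tp=lambda u,v:(345+u/7-.4,150+v/7-.4)
obs=[("top",(95,65,-12),tp(190,50)),("top",(95,-65,-12),tp(508,118)),("top",(-60,65,-12),tp(112,400)),("top",(-60,-65,-12),tp(408,462)),
("top",(80,48,135),tp(245,205)),("top",(80,-48,135),tp(512,256)),("top",(0,0,44),tp(302,340)),
("scene",(80,-48,135),sc(145,46)),("scene",(80,48,135),sc(235,152)),("scene",(95,-65,-12),sc(36,268)),("scene",(95,65,-12),sc(135,413)),("scene",(-60,65,-12),sc(377,390)),("scene",(0,0,44),sc(263,249))]
def fr(p): return R.from_euler('z',p[3])*R.from_euler('y',-p[4]), p[:3]
def res(p):
    r,t=fr(p); return np.concatenate([proj(n,r.apply(np.array(q)/1e3)+t)[0]-o for n,q,o in obs])
s=least_squares(res,[.55,-.25,.12,0,np.radians(25)],loss='soft_l1')
print(s.x,np.degrees(s.x[3:]));print(res(s.x).reshape(-1,2).round(1).tolist())
r0=lambda p:res([*p,np.radians(25)]); s2=least_squares(r0,s.x[:4],loss='soft_l1');print(s2.x,s2.cost,s.cost)
p=[*s2.x,np.radians(25)]; np.save('sp.npy',p); r,t=fr(p)
def kn(a): return r.apply([.055-.034*np.cos(a),-.034*np.sin(a),.070])+t
for a in (0,.1,.2,.25):
    for n,f in(("scene",lambda q:(q-[205-.4,120-.4])*4.8),("top",lambda q:(q-[345-.4,150-.4])*7)): print(a,n,f(proj(n,kn(a))[0]).round())
E
python3 fit.py
python3 - <<'E'
import cv2
a=cv2.imread("pics/scene0.png")[190:360,290:440]; b=cv2.imread("pics/top0.png")[160:270,180:370]
cv2.imwrite("pics/sz2.png",cv2.resize(a,None,fx=3.5,fy=3.5,interpolation=cv2.INTER_CUBIC))
cv2.imwrite("pics/tz2.png",cv2.resize(b,None,fx=4,fy=4,interpolation=cv2.INTER_CUBIC))
E
```

```text
[ 0.59760365 -0.15347376  0.11757062 -0.17974143  0.44684677] [-10.29842553  25.60243418]
[[0.1, 1.1], [-1.0, 0.1], [-0.4, 0.1], [-0.3, -0.3], [0.1, 0.2], [-1.4, 0.2], [-0.1, 1.0], [-0.6, 0.6], [-0.9, -0.1], [-1.3, -0.7], [0.1, -0.4], [-0.4, 0.5], [-0.2, -0.6]]
[ 0.59698402 -0.15337146  0.1177926  -0.18250495] 4.838560567339499 4.404175655891823
0 scene [244. 206.]
0 top [320. 320.]
0.1 scene [241. 203.]
0.1 top [328. 322.]
0.2 scene [237. 199.]
0.2 top [337. 322.]
0.25 scene [235. 197.]
0.25 top [341. 322.]
```

View pics/sz2.png

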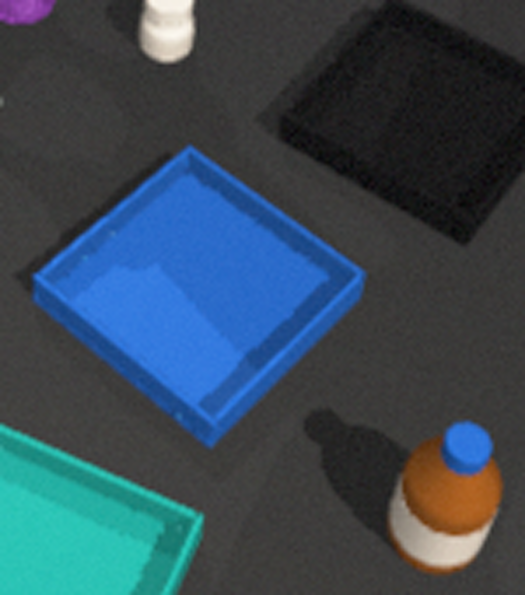

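View pics/tz2.png

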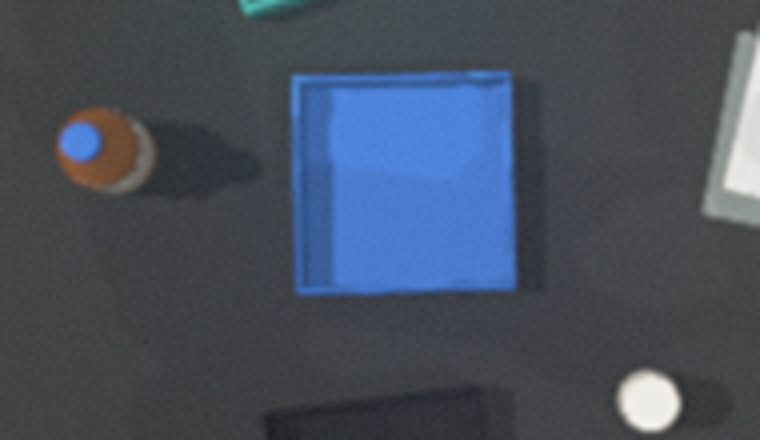

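The stand fit holds to about 1 px, and the keeper comes out at about 0.22 rad. Tray rim corners in the zoomed top view are (293,76), (513,72), (516,290) and (297,294). Next I'll triangulate the tray and the bystanders.

```bash
cat > tray.py <<'E'
from h import *
def tri(pt,ps):
    f=lambda X:np.r_[proj("top",X)[0]-pt,proj("scene",X)[0]-ps]
    s=least_squares(f,[.5,.1,.05]);return s.x.round(4),round(s.cost,2)
tp=lambda u,v:np.array((180+u/4-.4,160+v/4-.4)); sc=lambda u,v:np.array((290+u/3.5-.4,190+v/3.5-.4))
# top order: upper-left(+x,+y), upper-right(+x,-y), lower-right(-x,-y), lower-left(-x,+y)
T=[tp(293,76),tp(513,72),tp(516,290),tp(297,294)];S=[sc(210,430),sc(36,277),sc(190,150),sc(363,274)]
P=[]
for a,b in zip(T,S): x,c=tri(a,b);P.append(x);print(x,c)
P=np.array(P);print("centre",P.mean(0),"edges",np.linalg.norm(P-np.roll(P,1,0),axis=1))
d=P[0]-P[3];print("yaw",np.degrees(np.arctan2(d[1],d[0])))
print("cap",tri(tp(80,142),sc(468,443)))
print("jar",tri(tp(650,400),sc(168,0)))
E
python3 tray.py
python3 - <<'E'
import numpy as np
from scipy.spatial.transform import Rotation as R
import sys; sys.path.insert(0,'.')
from h import *
p=np.load('sp.npy');r=R.from_euler('z',p[3])*R.from_euler('y',-p[4])
print(r.as_matrix().round(3)); 
zt=-r.as_matrix()[:,2]
for nm,q in (("grasp",[0,0,.018]),("up",[0,0,.14])):
  for ang in range(0,360,30):
    # tool z down along spindle, tool y at angle ang from spindle y
    y=r.apply([np.sin(np.radians(ang)),np.cos(np.radians(ang)),0]); M=np.c_[np.cross(y,zt),y,zt]
    j=robot.ik(r.apply(q)+p[:3],R.from_matrix(M).as_quat()); print(nm,ang,None if j is None else np.round(j,2))
E
```

```text
[0.6483 0.2524 0.0258] 0.01
[0.652  0.082  0.0268] 1.25
[0.4823 0.0752 0.0214] 0.29
[0.4776 0.244  0.0273] 0.0
centre [0.56505  0.1634   0.025325] edges [0.17091314 0.1704431  0.16992201 0.16896846]
yaw 2.8172034459017277
cap (array([0.5846, 0.3935, 0.1172]), np.float64(0.07))
jar (array([ 0.4005, -0.0292,  0.0532]), np.float64(0.09))
[[ 0.891  0.181 -0.416]
 [-0.164  0.983  0.077]
 [ 0.423 -0.     0.906]]
grasp 0 [-0.4   0.5   1.87  0.26  0.35 -2.01]
grasp 30 [-0.4   0.5   1.87  0.26  0.35 -1.49]
grasp 60 [-0.4   0.5   1.87  0.26  0.35 -0.97]
grasp 90 [-0.4   0.5   1.87  0.26  0.35 -0.44]
grasp 120 [-0.4   0.5   1.87  0.26  0.35  0.08]
grasp 150 [-0.4   0.5   1.87  0.26  0.35  0.6 ]
grasp 180 [-0.4   0.5   1.87  0.26  0.35  1.13]
grasp 210 [-0.4   0.5   1.87  0.26  0.35  1.65]
grasp 240 [-0.4   0.5   1.87  0.26  0.35  2.17]
grasp 270 [-0.4   0.5   1.87  0.26  0.35  2.7 ]
grasp 300 [-0.4   0.5   1.87  0.26  0.35 -3.06]
grasp 330 [-0.4   0.5   1.87  0.26  0.35 -2.54]
up 0 [-0.42  0.26  1.86  0.18  0.6  -1.94]
up 30 [-0.42  0.26  1.86  0.18  0.6  -1.41]
up 60 [-0.42  0.26  1.86  0.18  0.6  -0.89]
up 90 [-0.42  0.26  1.86  0.18  0.6  -0.37]
up 120 [-0.42  0.26  1.86  0.18  0.6   0.16]
up 150 [-0.42  0.26  1.86  0.18  0.6   0.68]
up 180 [-0.42  0.26  1.86  0.18  0.6   1.2 ]
up 210 [-0.42  0.26  1.86  0.18  0.6   1.73]
up 240 [-0.42  0.26  1.86  0.18  0.6   2.25]
up 270 [-0.42  0.26  1.86  0.18  0.6   2.77]
up 300 [-0.42  0.26  1.86  0.18  0.6  -2.99]
up 330 [-0.42  0.26  1.86  0.18  0.6  -2.46]
```

```bash
cat >> h.py <<'E'
p_=np.load('sp.npy');RS=R.from_euler('z',p_[3])*R.from_euler('y',-p_[4]);TS=p_[:3]
def W(q): return RS.apply(np.array(q,float))+TS
def S(x): return RS.inv().apply(np.array(x,float)-TS)
def Q(ydir,tilt=0): # tool z along -spindle z, y along ydir (spindle frame)
    y=RS.apply(np.array([*ydir,0.])/np.hypot(*ydir)); z=-RS.as_matrix()[:,2]
    return R.from_matrix(np.c_[np.cross(y,z),y,z]).as_quat()
def kpose(a,z,d=.063):
    t=np.array([np.sin(a),-np.cos(a)]); K=np.array([.055-.034*np.cos(a),-.034*np.sin(a)])
    return W([*(K-t*d),z]),Q(t)
def snap(name,box=None,f=4):
    for n in("scene","top"):
        im=robot.get_image(n)[:,:,::-1]
        b={"scene":(170,60,330,250),"top":(330,120,460,240)}[n] if box is None else box[n]
        cv2.imwrite(f"pics/{name}_{n}.png",cv2.resize(im[b[1]:b[3],b[0]:b[2]],None,fx=f,fy=f,interpolation=cv2.INTER_CUBIC)[:600,:800])
def st():
    s=robot.read_state();print("t",round(s['clock'],2),"S",(S(s['position'])*1e3).round(1),"F",s['wrist_force'].round(1),"g",round(s['grip_width'],4),"j",s['joint_pos'].round(2));return s
E
python3 - <<'E'
from h import *
for a in np.arange(-.1,1.75,.2):
    P,q=kpose(a,.066);j=robot.ik(P,q);print(round(a,1),P.round(3),None if j is None else j.round(2))
for z in(.3,.25,.15):
    P,q=kpose(-.1,z);j=robot.ik(P,q);print(z,P.round(3),None if j is None else j.round(2))
s=robot.read_state()
robot.line_to([.255,-.57,.42],rate=.3)
P,q=kpose(-.1,.28);robot.move_ptp(P,q);st()
robot.line_to(kpose(-.1,.1)[0],rate=.15,f_stop=15);st();snap("k0")
E
```

```text
-0.1 [ 0.606 -0.088  0.189] [-0.26  0.41  1.81  0.07  0.49  1.54]
0.1 [ 0.594 -0.092  0.184] [-0.27  0.41  1.84  0.09  0.46  1.31]
0.3 [ 0.582 -0.1    0.179] [-0.3   0.41  1.87  0.11  0.44  1.06]
0.5 [ 0.572 -0.109  0.175] [-0.32  0.4   1.89  0.15  0.42  0.81]
0.7 [ 0.564 -0.121  0.173] [-0.35  0.4   1.91  0.18  0.41  0.55]
0.9 [ 0.558 -0.133  0.171] [-0.39  0.4   1.91  0.22  0.4   0.28]
1.1 [ 0.554 -0.147  0.171] [-0.42  0.4   1.91  0.25  0.41  0.02]
1.3 [ 0.553 -0.162  0.171] [-0.45  0.41  1.91  0.28  0.42 -0.23]
1.5 [ 0.555 -0.176  0.173] [-0.48  0.41  1.89  0.29  0.44 -0.46]
1.7 [ 0.559 -0.189  0.176] [-0.5   0.41  1.87  0.3   0.46 -0.69]
0.3 [ 0.509 -0.07   0.401] [-0.28  0.01  1.68  0.05  1.01  1.56]
0.25 [ 0.53  -0.074  0.356] [-0.27  0.09  1.73  0.05  0.89  1.56]
0.15 [ 0.571 -0.081  0.265] [-0.26  0.26  1.79  0.06  0.66  1.55]
t 2.85 S [ 27.7  65.6 279.9] F [-0.8 -0.4  0.8] g 0.0851 j [-0.28  0.04  1.7   0.05  0.96  1.56]
t 4.2 S [ 27.8  66.1 100.6] F [-0.8  0.  -0.2] g 0.0852 j [-0.26  0.35  1.8   0.06  0.55  1.55]
```

View pics/k0_scene.png

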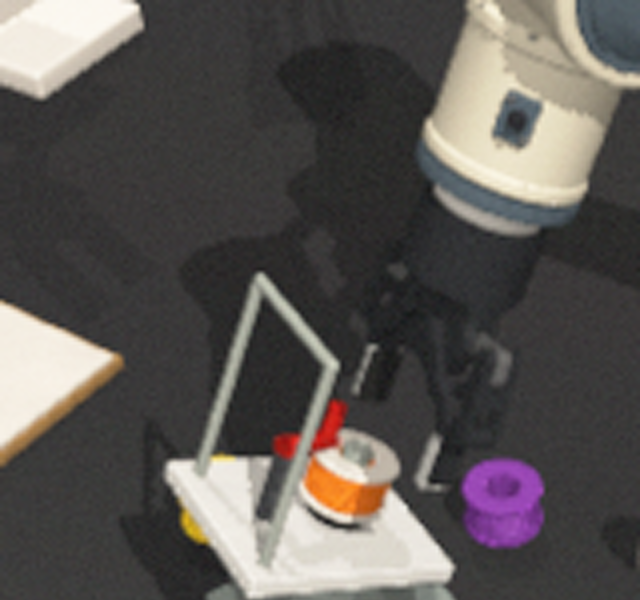

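View pics/k0_top.png

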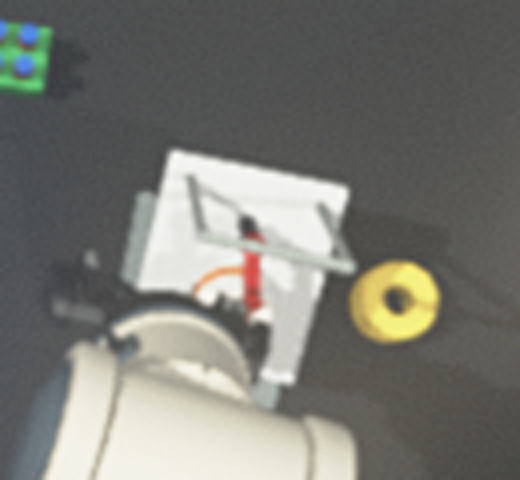

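Run:
```python
from h import *
s=robot.read_state();Rt=R.from_quat(s['ee_rot'])
for y in(.0425,.057,-.0425,-.057):
  for z in(.006,.019): 
    print(y,z,((proj("scene",s['position']+Rt.apply([0,y,z]))[0]-[170,60]+.4)*4).round())
```

```text
0.0425 0.006 [369. 401.]
0.0425 0.019 [363. 418.]
0.057 0.006 [360. 388.]
0.057 0.019 [354. 405.]
-0.0425 0.006 [426. 480.]
-0.0425 0.019 [419. 498.]
-0.057 0.006 [436. 495.]
-0.057 0.019 [429. 512.]
```

The fingertips seen at (375,400) and (435,490) match 6 mm ahead of the TCP when open. So I'll push with the back of one finger at TCP z = 58 mm (tip at 52).

Run:
```python
from h import *
print(robot.line_to(kpose(-.1,.058)[0],rate=.08,f_stop=10))
for a in np.arange(.05,1.61,.15):
    P,q=kpose(min(a,1.6),.058); h=robot.line_to(P,q,rate=.05,f_stop=15)
    s=robot.read_state();print(round(a,2),h,s['wrist_force'].round(1),round(s['clock'],1))
    if h: break
st();snap("k1")
```

```text
False
0.05 False [-0.1  0.3  0.1] 5.3
0.2 False [ 0.5  0.3 -0.3] 5.7
0.35 False [0.  0.6 0.4] 6.1
0.5 False [ 0.3  0.8 -0.2] 6.4
0.65 False [-0.9  0.1 -1. ] 6.8
0.8 False [-0.5  0.5 -0.5] 7.2
0.95 False [0.  0.  0.1] 7.5
1.1 False [-0.  -0.5 -1. ] 7.9
1.25 False [-0.4  0.8 -0.8] 8.3
1.4 False [-0.1 -0.4  1. ] 8.6
1.55 False [ 0.3  0.1 -0.5] 9.0
t 9.01 S [ -8.8 -32.4  58. ] F [ 0.3  0.1 -0.5] g 0.0854 j [-0.48  0.43  1.89  0.3   0.43 -0.52]
```

View pics/k1_scene.png

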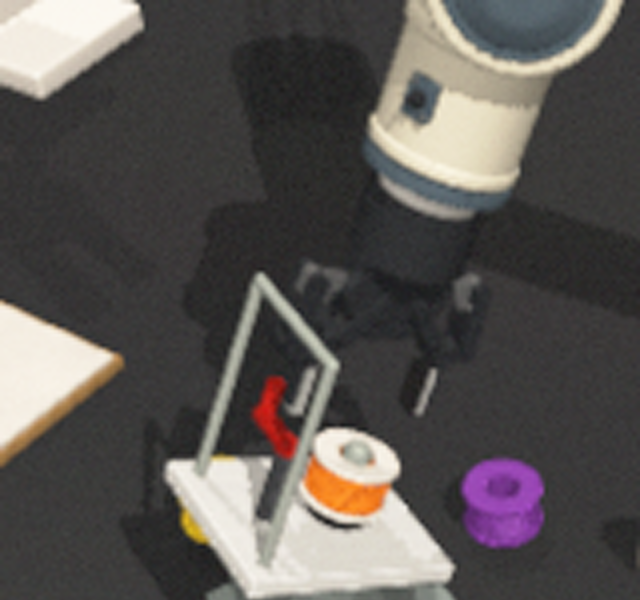

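View pics/k1_top.png

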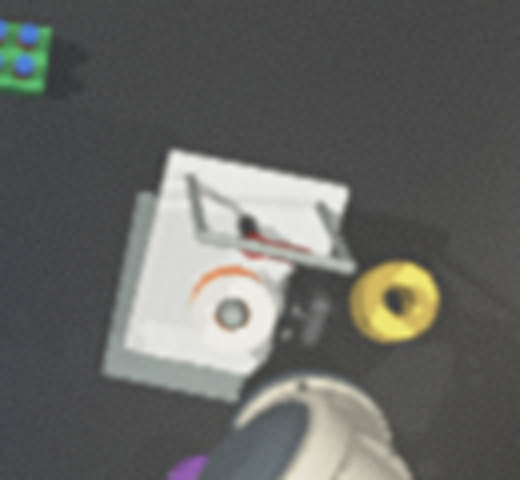

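The keeper has swung across to the −y side: its knob is at (273,385) in the scene crop and its arm lies under the hoop bar. Now I'll press it gently to its stop.

Run:
```python
from h import *
s=robot.read_state();p=S(s['position'])
print(robot.line_to(W(p+[.010,.001,0]),rate=.03,f_stop=6));st()
p2=S(robot.read_state()['position'])
robot.line_to(W(p2+[-.02,0,0]),rate=.1); snap("k2")
from h import *
for a in(1.3,1.4,1.5,1.6):
  for n,o in(("scene",(170,60)),("top",(330,120))):
    print(a,n,((proj(n,W([.055-.034*np.cos(a),-.034*np.sin(a),.07]))[0]-o+.4)*4).round())
# retreat
p=S(robot.read_state()['position']); robot.line_to(W([0,p[1]*.3,.17]),rate=.2); st()
```

```text
True
t 9.35 S [ -7.  -31.6  57.8] F [-1.2  0.1 -0.1] g 0.0855 j [-0.48  0.43  1.88  0.29  0.44 -0.51]
1.3 scene [287. 384.]
1.3 top [298. 279.]
1.4 scene [282. 383.]
1.4 top [301. 275.]
1.5 scene [277. 383.]
1.5 top [303. 270.]
1.6 scene [272. 382.]
1.6 top [304. 266.]
t 10.54 S [ -0.3  -9.5 169.5] F [-0.4 -0.  -0.1] g 0.0855 j [-0.45  0.21  1.84  0.18  0.68 -0.37]
```

View pics/k2_scene.png

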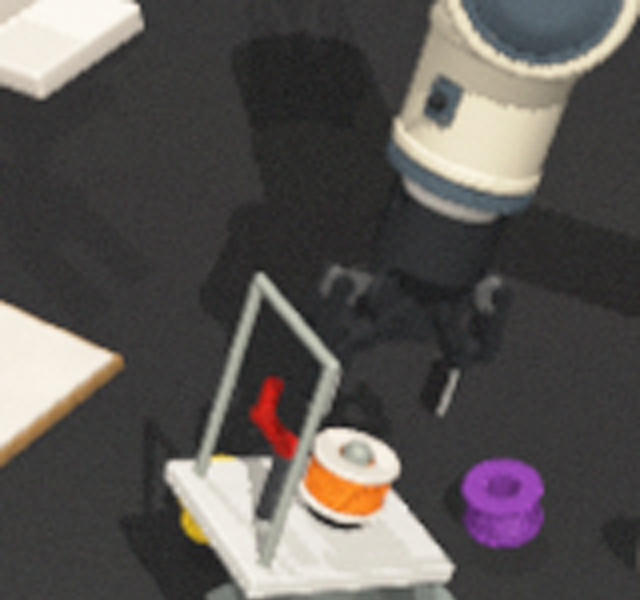

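View pics/k2_top.png

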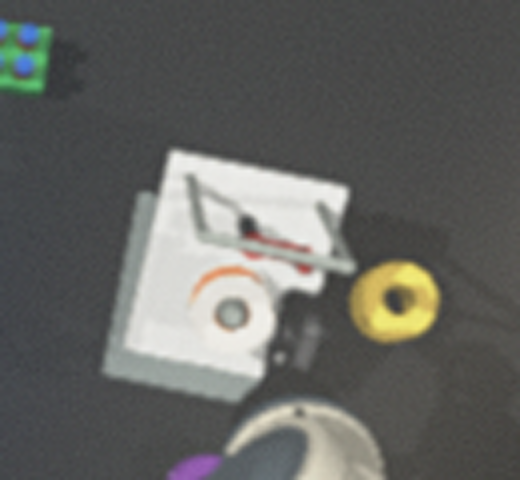

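Run:
```python
from h import *
a=np.linspace(0,2*np.pi,40,endpoint=False)
for n,o in(("scene",(170,60)),("top",(330,120))):
    im=cv2.imread(f"pics/k2_{n}.png"); f=2;im=cv2.resize(im,None,fx=f,fy=f,interpolation=cv2.INTER_CUBIC)
    def draw(q,c): 
        for u in ((proj(n,[W(x) for x in q])-o+.5)*4*f): cv2.circle(im,tuple(int(v) for v in u.round()),1,c,-1)
    for z,r_,c in((.036,.030,(0,0,255)),(0,.030,(0,255,255)),(.044,.010,(255,0,0)),(.036,.013,(0,255,0))):
        draw(np.c_[r_*np.cos(a),r_*np.sin(a),0*a+z],c)
    x0,y0=((550,800) if n=="scene" else (320,480)); cv2.imwrite(f"pics/ov_{n}.png",cv2.resize(im[y0:y0+280,x0:x0+280],None,fx=2,fy=2))
```

```text
(no output)
```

View pics/ov_scene.png

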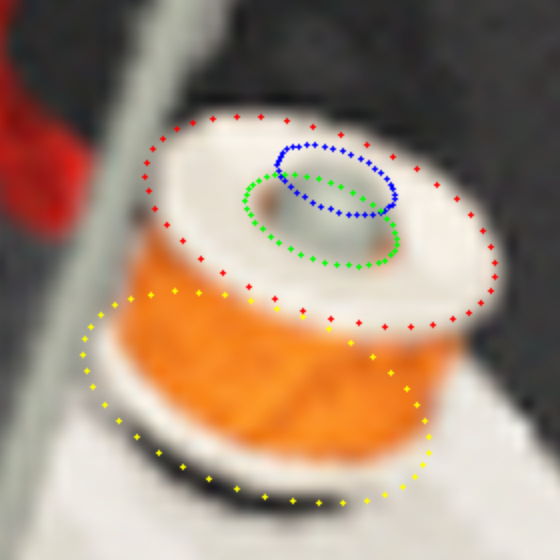

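View pics/ov_top.png

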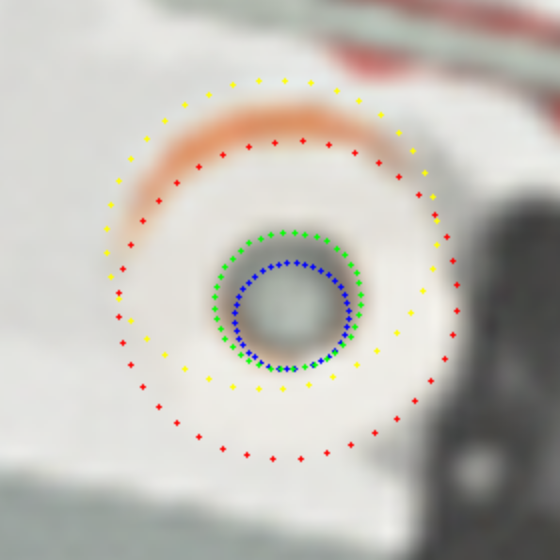

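The model overlay fits the flange and spindle to within about 1 mm in the top view and about 2 mm in the scene view. The bobbin sits centred and the keeper is at about 1.57 rad. Now the grasp, with the jaws along spindle y.

Run:
```python
from h import *
q=Q([0,-1])
robot.move_ptp(W([0,0,.15]),q);st()
print(robot.line_to(W([0,0,.06]),q,rate=.12,f_stop=10))
print(robot.line_to(W([0,0,.017]),q,rate=.05,f_stop=8));st();snap("g0")
```

```text
t 12.0 S [-3.000e-01 -1.000e-01  1.496e+02] F [ 0.1  0.2 -0.1] g 0.0853 j [-0.43  0.24  1.86  0.18  0.63  1.21]
False
False
t 13.91 S [ 0.1  0.  17.2] F [-0.3  0.1  0.1] g 0.0854 j [-0.4   0.51  1.87  0.26  0.35  1.13]
```

View pics/g0_scene.png

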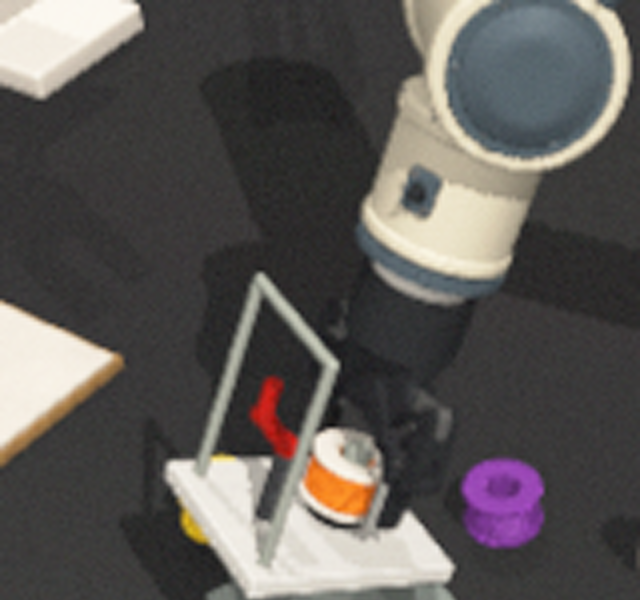

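The fingers straddle the bobbin: the right finger is at about (380,505), the keeper is still open, and there has been no contact. Closing gently.

Run:
```python
from h import *
robot.move_gripper(.072);st()
robot.move_gripper(.05);st();robot.sleep(.2);st();snap("g1")
```

```text
t 14.3 S [ 0.1 -0.  17.1] F [ 0.1 -0.3 -0. ] g 0.0721 j [-0.4   0.51  1.87  0.26  0.35  1.13]
t 14.58 S [ 0.   0.  17.5] F [-5.8  1.1 10.9] g 0.0593 j [-0.4   0.51  1.87  0.26  0.35  1.13]
t 14.78 S [ 0.   0.  17.5] F [-6.7  0.8 11.6] g 0.0599 j [-0.4   0.51  1.87  0.26  0.35  1.13]
```

View pics/g1_scene.png

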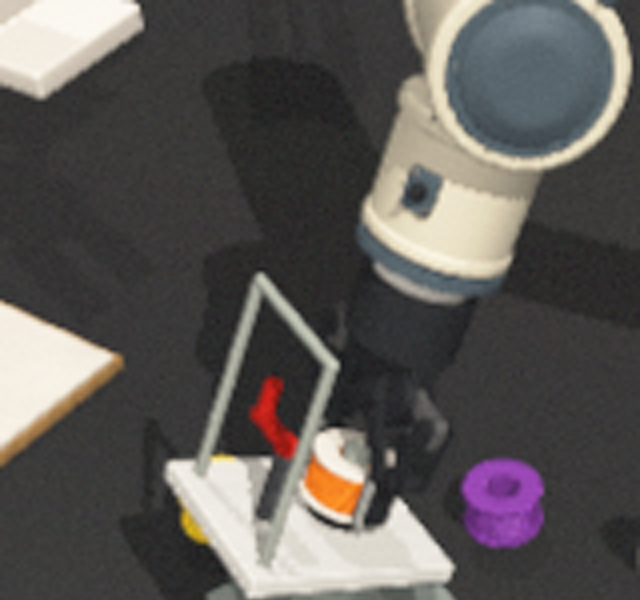

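The grip holds at 60 mm. The force is purely axial, because the pads swing forward and press down on the shoulder, and the lateral force is about 1 N. Sliding the bobbin up now.

Run:
```python
from h import *
q=Q([0,-1])
f=lambda:RS.inv().apply(robot.read_state()['wrist_force']).round(1)
for z in (.021,.026,.034,.044,.054,.064,.074,.09,.11):
    h=robot.line_to(W([0,0,z]),q,rate=.05,f_stop=25); s=robot.read_state()
    print(z,h,f(),round(s['grip_width'],4),(S(s['position'])*1e3).round(1))
    if h: break
st();snap("g2")
```

```text
0.021 False [0.4 0.9 0.3] 0.0594 [ 0.1 -0.  21.2]
0.026 False [-1.1  0.4 -0.7] 0.0594 [ 0.1 -0.  26.2]
0.034 False [-0.2 -0.2 -0.5] 0.0593 [ 0.2 -0.  34.4]
0.044 False [-1.4  0.6 -1.6] 0.0596 [ 0.2 -0.  44.4]
0.054 False [-0.7 -0.3 -1. ] 0.0596 [ 0.2 -0.  54.4]
0.064 False [-0.2 -0.1 -0.7] 0.0592 [ 0.2 -0.  64.4]
0.074 False [-0.1  0.4 -0.9] 0.0595 [ 0.2 -0.  74.3]
0.09 False [-0.7 -1.  -1.1] 0.0598 [ 0.2 -0.1 90.3]
0.11 False [-0.9  0.5 -0.2] 0.0596 [  0.2  -0.  110.3]
t 18.11 S [  0.2  -0.  110.3] F [-0.7  0.6 -0.6] g 0.0596 j [-0.42  0.32  1.87  0.19  0.54  1.19]
```

View pics/g2_scene.png

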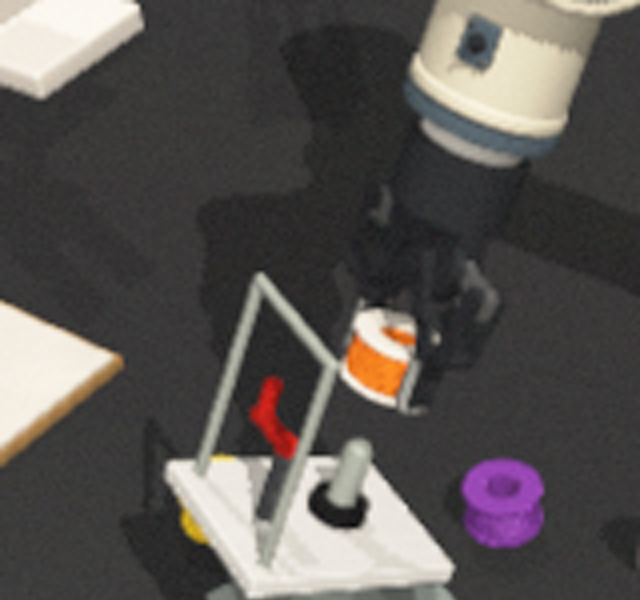

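The bobbin is off the spindle, with the bare spindle at (352,475), and it hangs square in the fingers. Carrying it to the tray.

Run:
```python
from h import *
robot.line_to(W([0,0,.22]),rate=.25);st()
q0=R.from_quat(robot.read_state()['ee_rot'])
best=None
for yaw in np.radians([0,180]):
    M=np.c_[[np.cos(yaw),np.sin(yaw),0],[np.sin(yaw),-np.cos(yaw),0],[0,0,-1]]
    q=(R.from_euler('z',np.radians(2))*R.from_matrix(M)).as_quat(); j=robot.ik([.565,.163,.32],q);j2=robot.ik([.565,.163,.0225],q)
    print(j,j2,(q0.inv()*R.from_quat(q)).magnitude())
    if j is not None and j2 is not None and (best is None or (q0.inv()*R.from_quat(q)).magnitude()<best[0]): best=((q0.inv()*R.from_quat(q)).magnitude(),q)
q=best[1];np.save('q.npy',q)
robot.move_ptp([.565,.163,.32],q)
robot.line_to([.565,.163,.10],q,rate=.2,f_stop=20);s=st();print(s['position'])
snap("p0",{"scene":(280,150,440,350),"top":(220,120,380,270)},3)
```

```text
t 18.8 S [-1.0e-01 -0.0e+00  2.2e+02] F [ 0.3 -0.2 -0.8] g 0.0594 j [-0.44  0.11  1.82  0.15  0.79  1.22]
[ 1.79341599e-01  3.81943298e-01  1.33823431e+00 -4.44089210e-16
  1.42141505e+00  1.71523134e+00] [ 1.79341599e-01  7.39997596e-01  1.63257876e+00 -4.44089210e-16
  7.69016301e-01  1.71523134e+00] 0.4872426259374681
[ 1.79341599e-01  3.81943298e-01  1.33823431e+00 -4.44089210e-16
  1.42141505e+00 -1.42636131e+00] [ 1.79341599e-01  7.39997596e-01  1.63257876e+00 -4.44089210e-16
  7.69016301e-01 -1.42636131e+00] 2.929222521054303
t 21.22 S [-87.1 305.4  22.1] F [-0.4  0.9 -0.4] g 0.0595 j [0.18 0.62 1.59 0.   0.93 1.72]
[0.56556448 0.16295533 0.10097427]
```

View pics/p0_scene.png

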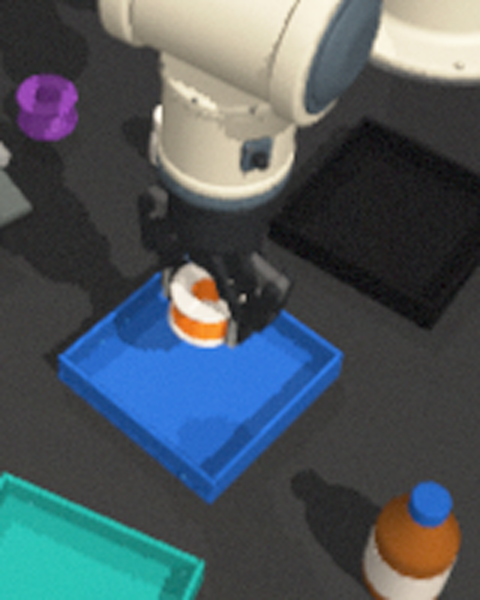

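View pics/p0_top.png

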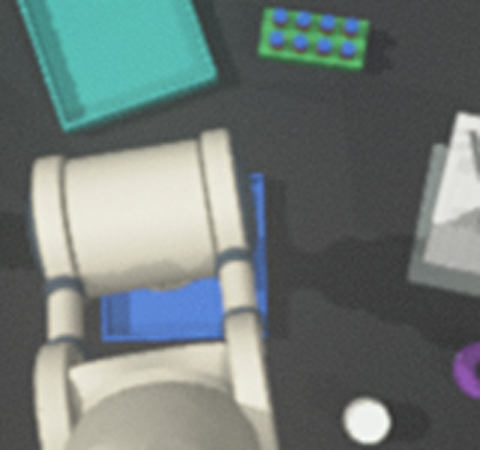

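The bobbin hangs level above the tray, at (205,310) in the scene crop. Lowering it until it touches.

Run:
```python
from h import *
q=np.load('q.npy')
print(robot.line_to([.565,.163,.032],q,rate=.1,f_stop=15));robot.sleep(.2)
print(robot.line_to([.565,.163,.016],q,rate=.015,f_stop=4));s=st();print(s['position'])
robot.sleep(.2);s=st()
snap("p1",{"scene":(280,150,440,350),"top":(220,120,380,270)},3)
```

```text
False
True
t 23.12 S [-122.   305.3  -51.1] F [-1.2 -0.1  8.5] g 0.0596 j [0.18 0.74 1.63 0.   0.76 1.72]
[0.56491416 0.16296445 0.01994994]
t 23.32 S [-122.   305.3  -51.1] F [-0.6 -0.1  8.6] g 0.0595 j [0.18 0.74 1.63 0.   0.76 1.72]
```

View pics/p1_scene.png

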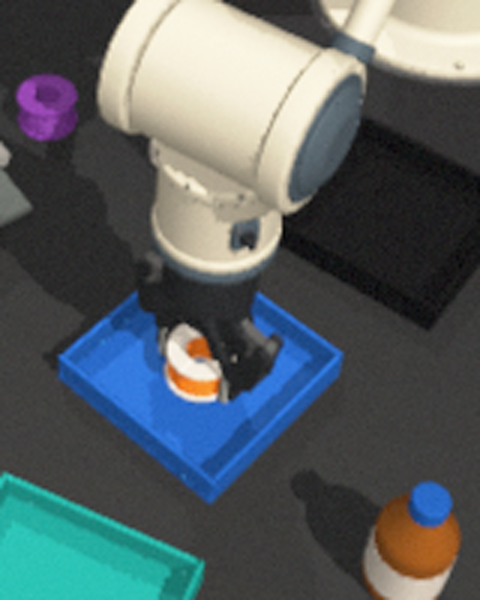

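Contact came at TCP z = 20 mm with the bobbin on the tray floor, which agrees with the grip height to within 2.5 mm. Releasing and withdrawing.

Run:
```python
from h import *
q=np.load('q.npy')
robot.move_gripper(.085);robot.sleep(.2);st()
robot.line_to([.565,.163,.25],q,rate=.12)
robot.move_ptp([.42,-.35,.42],q);st()
b={"scene":(200,80,440,360),"top":(180,100,440,290)};snap("f",b,2.1)
```

```text
t 24.01 S [-122.4  305.1  -51.3] F [-0.1  0.1  0.4] g 0.085 j [ 0.18  0.74  1.63 -0.    0.76  1.72]
t 28.09 S [   2.5 -224.8  331.9] F [ 0.6 -0.6  0.3] g 0.085 j [-0.8   0.26  1.26  0.    1.63  0.73]
```

View pics/f_scene.png

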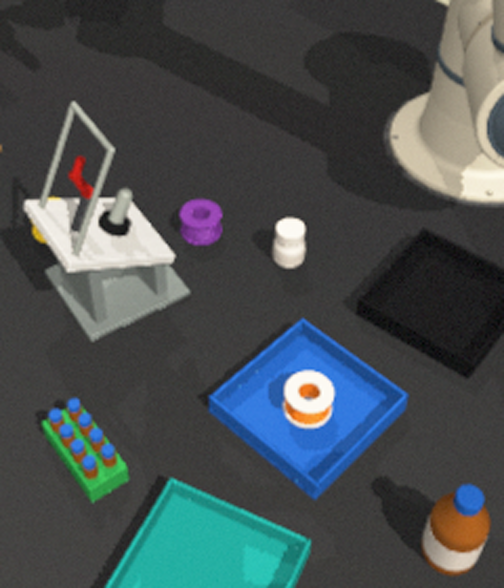

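View pics/f_top.png

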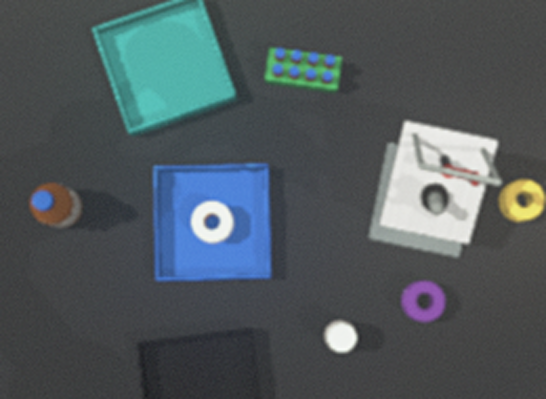

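The bobbin lies flat in the middle of the tray, at (212,222) in the top crop. The keeper is open, the bystanders are where they were, and the arm is clear.

Run:
```python
from rig import robot
print(robot.close_job(), robot.read_state()['clock'])
```

```text
the job is handed in; nothing more can be done
the job is handed in; nothing more can be done
```

The job is done and handed in; the last clock reading before that was about 28 s of the 64 s allowed, and no verdict was reported.

**What I did:** I pushed the keeper's knob to its stop with the back of one open finger. I then gripped the bobbin with the tool along the spindle and slid it off. I lowered it into the blue tray until it touched the floor, released it and backed the arm well clear.

**Checks:**
- **Keeper:** it stands at about 1.57 rad in both views and still looked open in the last pictures.
- **Slide off the spindle:** the tool force stayed below about 3 N. The highest reading around the grasp was about 13 N, when the closing fingers pressed the bobbin onto the shoulder.
- **Bobbin:** it lies flat near the middle of the tray in the last pictures, and I saw no shift of the tray, bottle, jar or rack.

**Small disagreements:**
- **Tray rim height:** triangulated at 25 mm against the stated 32 mm.
- **Spindle overlay:** off by about 2 mm in the scene view.
- **Touch-down:** came 2.5 mm lower than expected from the grip height. The bobbin probably sat slightly differently in the fingers.

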